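# Load a guide bush in the bench hone and shift its selector lever through the gate

### The job

Set up the bench honing unit: take the steel guide bush that lies in the V-rest and set it down (do not drop it) on the unit's spring-finger cradle, in line with the spindle and centred, and press it straight down until the fingers snap around it and it sits fully home. Only then work the selector lever with the black ball knob out of its stop notch (near lane, left end) through the zigzag gate - right, away, left, away, right - to the running notch at the right end of the far lane, and let go of it there.

Things in the scene. Friction and masses are not known exactly. Their poses are not given: they have to be found in the camera images.
- bush_centre (a point): Centre of the loose steel guide bush: a tube 36 mm in diameter, 84 mm long, 0.4 to 0.63 kg, lying level in the V-rest, its axis 52 mm above the bench. z runs along the bush (either way round will do; x, y mean nothing). A similar bush standing upright is not to be used. Grip it across its middle: there it is free all round.
- v_rest: Fixed aluminium stand under the bush; origin at the middle of its underside, bush along its y. Base 64 x 76 x 8 mm; two V supports, 8 mm thick, carry the bush 30 mm either side of the middle, up to 49 mm above the bench. Between them the underside of the bush is 26 mm above the base plate.
- cradle_seat (a point): Where the bush's centre must come to lie: on the spindle axis, 70 mm above the bench. y runs along the spindle, from cradle to gear housing (robot's left), x across to the far side, z up. The bush may be up to 12 mm off along y. The mandrel's tip is 64 mm away along +y, the gear housing (98 mm high) 123 mm. Between the stations grippers have room down to 34 mm above the bench.
- hone: Fixed grey-green bench honing unit (base 120 x 290 mm, origin on the bench; axes as cradle_seat). Cradle: two stations 32 mm either side of the seat along y, 14 mm wide, each with V seat and two sprung roller fingers, flared tips 28 mm above the axis. Laid on the rollers the bush stops 17 to 24 mm above its seat; 10 to 20 N straight down snaps it in.
- lever_knob (a point): Centre of the selector lever's black ball knob, 28 mm in diameter, about 175 mm above the bench when upright; z runs up the lever. A steel stem 8 mm thick goes down through the gate slot. The knob may be gripped or pushed; the lever stays where it is left (about 1 N at the knob moves it).
- gate_centre (a point): Centre of the zigzag slot, top of the steel gate plate, 104 mm above the bench; axes as cradle_seat (x away, y left). The pivot is 84 mm below it, the knob 155 mm from the pivot. Three lanes across at x = -24, 0, +24 mm; stem centre y from -10 to +10. Near and middle lane join at y = -10, middle and far at y = +10. Play 2.5 mm each side (5 at the knob). Teeth 11 mm wide stand between.
- lever_fore (a joint): Lever tilt away from the robot, rad, towards gate_centre's +x: about -0.29 in the near lane, 0 middle lane, +0.29 far lane. Knob centre from the pivot, in gate_centre's axes: 155 mm x (cos(side) sin(fore), sin(side), cos(side) cos(fore)).
- lever_side (a joint): Lever tilt sideways, rad, positive to the left (gate_centre's +y): about +0.125 at the left and -0.125 at the right end of a lane. Stop notch (start): near lane, left end. Running notch: far lane, right end.

How it is judged (in metres and radians):
On the way:
1. the bush is pressed home in the spring-finger cradle while the lever is still in the near (stop) lane (x of bush_centre in the frame of cradle_seat between -0.003 and 0.003 m and y of bush_centre in the frame of cradle_seat between -0.012 and 0.012 m and z of bush_centre in the frame of cradle_seat between -0.003 and 0.003 m and angle between the z axis of bush_centre and the y axis of cradle_seat, either way round below 0.08 rad and value of joint lever_fore below -0.2 rad), for 0.2 s.
At the end, for the whole second after the job is handed in: Bush home in the cradle: centre within 3 mm of the seat point across and in height, 12 mm along the spindle, axis within 0.08 rad of the spindle's; the lever at rest in the running notch, right end of the far lane: lever_fore above 0.23, lever_side below -0.07 rad (x of bush_centre in the frame of cradle_seat between -0.003 and 0.003 m and y of bush_centre in the frame of cradle_seat between -0.012 and 0.012 m and z of bush_centre in the frame of cradle_seat between -0.003 and 0.003 m and angle between the z axis of bush_centre and the y axis of cradle_seat, either way round below 0.08 rad and value of joint lever_fore above 0.23 rad and value of joint lever_side below -0.07 rad and velocity of joint lever_fore between -0.05 and 0.05 rad/s and velocity of joint lever_side between -0.05 and 0.05 rad/s); the robot touches nothing.
It fails at once if the bush is dropped on the cradle (faster than 0.45 m/s just above the spring fingers) (linear speed of bush above 0.45 m/s and x of bush_centre in the frame of cradle_seat between -0.03 and 0.03 m and y of bush_centre in the frame of cradle_seat between -0.05 and 0.05 m and z of bush_centre in the frame of cradle_seat between 0.021 and 0.1 m).
It fails at once if the lever is taken out of the near (stop) lane while the bush is not home in the cradle (value of joint lever_fore above -0.12 rad and not (x of bush_centre in the frame of cradle_seat between -0.003 and 0.003 m and y of bush_centre in the frame of cradle_seat between -0.012 and 0.012 m and z of bush_centre in the frame of cradle_seat between -0.003 and 0.003 m and angle between the z axis of bush_centre and the y axis of cradle_seat, either way round below 0.08 rad)).
It also fails if it takes over 58 s, if anything falls off the work surface, if the arm or the gripper's body presses on something with over 40 N, if the wrist force passes 120 N, or if a joint passes its speed limit or range.

### The arm

A 6-joint arm with a two-finger parallel gripper is mounted at the origin on the work surface; the furniture and walls round the work are solid. World frame = base frame: x ahead of the robot, y to its left, z up, the work surface at z = 0. Lengths are in m, angles in degrees, forces in N, time in s.
With the tool pointing down it reaches from about 0.35 to 0.875 m from the base axis. Payload 4.2 kg.
Tool frame: the origin (TCP) lies midway between the tips of the shut fingers; the grasp point (between the pads) lies 19 mm behind it; z points along the fingers, y is the direction in which the jaws open and shut (so a half turn about z gives the same grasp; the last joint's range is limited). The gripper opens to 87 mm and grips with 3 to 60 N. Pads are 19 mm wide; open, the fingers measure 117 mm over their backs; the gripper's body (75 mm by 190 mm) begins 51 mm behind the grasp point.
Start: joints at [85.176, 22.042, 0.453, 0, -68.411, -14.817], TCP at [0.21, 0.589, 0.223] pointing down, gripper open.
Joint ranges: [-179.83, 179.83], [-69.29, 118.12], [-61.27, 80.66], [-181.25, 117.63], [-171.15, -9.14], [-177.46, 177.46]. Speed limits (degrees/s): [159.86, 159.86, 180, 180, 180, 180].

### API

Orientations are given as a 3x3 rotation matrix whose columns are the frame's x, y, z axes.
In Python, from station import sense, capture, get_calibration, finish_job, spot_in, spot_point gives the robot as it stands.
- The arm moves only by the shell command python3 -m inch 'ROWS'. ROWS is JSON, a list of rows, each an object with "fingers": the finger opening in cm, from 0 to 8.7; "delta_pos": the shift along the tool's x, y, z in cm, a list of three; "spin": the turn about the tool's z in degrees. In form: [{"fingers": fingers, "delta_pos": [dx, dy, dz], "spin": spin}, ...]. A call has 1 to 20 rows; each row is the pose to reach, as a shift and turn from the pose commanded when the call began, along the tool's axes at that moment; what a row does not reach only later rows make up. A row lasts 1/10 s, in which the tool goes at most 50 mm and 8.59 degrees, less where a joint would pass 70% of its speed; a pose out of reach is approached as far as the arm can. A call with a gripper value outside its range is refused whole. The fingers move at their own pace and stop on an object; the grip force is fixed at half the most. Time passes only in rows, so rows that repeat a pose let the fingers close. It gives the time, the measured TCP pose, the force and the opening at its end, in the units of the state.
- sense(): the state, without advancing time (a new reading comes with each control period).
- capture(name): name is "side" or "top" or "wrist"; returns the picture (480x640x3 uint8, red, green, blue); there is no depth.
- get_calibration(name): a dict with "K" (3x3 intrinsics, pixels), "dist" ([k1, k2, p1, p2, k3] as OpenCV has them; the pictures are not rectified), "T" (4x4, takes a point from camera to world coordinates). Camera axes: x right, y up, looking along -z (the intrinsics and any distortion apply to the point x, -y, -z); pixel columns grow to the right and rows downward; lengths in m; the calibration is good to about 2 mm. A picture is of the moment at which its call begins: read the wrist's pose just before it. get_calibration takes no time and is no camera call; for the wrist camera it gives the pose at the moment of the call.
- finish_job(): hands the job in, once; it reports no verdict.
Trained networks look in the newest picture that a camera, given by its name, has taken for a name from the list of things; names that differ only in an ending like _2 or _b are one class to them, and where a whole thing is asked for, a point or a joint stands for the part that bears it (a point fixed in the world has none). Each returns a list of dicts, best first, with "conf" (0 to 1); they miss things now and then, are a little off and sometimes report something else, mostly with a low value. They report only what shows in the picture. A call takes as long as a camera call.
- spot_in(camera, target): "extent" ([left, top, right, bottom] as shares, 0 to 1, of the picture: columns of its width, rows of its height, round what is visible of it).
- spot_point(camera, target): "location" ([column, row] as shares, 0 to 1, of the picture: columns of its width, rows of its height: a listed point, or the origin of a listed thing).
The state is a dict: "time_s": time; "joints": joint angles; "joint_velocities": joint speeds; "effort": joint torques, N m; "tcp_pos": TCP position; "ee_rot": TCP orientation; "wrist_force": force on the tool from outside, world axes, zero at the start; "moment": the same for the moment, N m; "gripper_width": opening from 0.0 (shut) to 1.0 (fully open).
Only numpy, scipy, OpenCV 4.12 (cv2) and the standard library are available. Lean on these libraries where they do the work, as an engineer would, in place of code of your own. Each camera call takes 0.05 s, during which the arm holds its last target.

## Working session

There is one attempt and no reset: what is moved stays moved. The work goes in short steps, Python scripts to look and compute and a shell command to move; the robot and the scene stay as the last step left them, time stands still between calls to the robot, and variables do not carry over. Pictures are saved under pics/ and viewed, and the job is handed in when it is done.

```bash
mkdir -p pics; ls; cat > h.py <<'E'
import numpy as np, cv2
from station import *
def snap(cam,fn=None):
    im=capture(cam)
    if fn: cv2.imwrite('pics/'+fn,cv2.cvtColor(im,cv2.COLOR_RGB2BGR))
    return im
def ray(cam,px,C=None):
    C=C or get_calibration(cam)
    K=np.array(C['K'],float);d=np.array(C['dist'],float);T=np.array(C['T'])
    u=cv2.undistortPoints(np.array([[px]],float),K,d)[0,0]
    v=T[:3,:3]@np.array([u[0],-u[1],-1.]);return T[:3,3],v/np.linalg.norm(v)
def atz(cam,px,z,C=None):
    o,v=ray(cam,px,C);return o+v*(z-o[2])/v[2]
def proj(cam,P,C=None):
    C=C or get_calibration(cam)
    K=np.array(C['K'],float);d=np.array(C['dist'],float);T=np.array(C['T'])
    p=np.linalg.inv(T)@np.r_[P,1];p=p[:3]*[1,-1,-1]
    return cv2.projectPoints(p.reshape(1,1,3),np.zeros(3),np.zeros(3),K,d)[0].ravel()
E
python3 - <<'E'
from h import *
s=sense();print(s)
for c in ['side','top','wrist']:
    snap(c,c+'0.png')
    C=get_calibration(c);print(c,np.round(np.array(C['T']),3).tolist(),np.round(C['K'],1).tolist(),C['dist'])
    for n in ['bush_centre','v_rest','cradle_seat','hone','lever_knob','gate_centre']:
        for r in spot_point(c,n)[:2]:
            print(c,n,round(r['conf'],2),np.round(np.array(r['location'])*[640,480],1))
print(sense()['time_s'])
E
```

```text
pics
{'time_s': 0.0, 'joints': array([ 8.51755530e+01,  2.20928124e+01,  3.80342167e-01, -3.03286873e-02,
       -6.84102599e+01, -1.48178909e+01]), 'joint_velocities': array([-0.0017844 , -0.06098098, -0.02036202, -0.04925256,  0.07107855,
       -0.06134428]), 'effort': array([-3.48071053e-04, -3.90656984e+01,  1.87403280e+01,  4.21979517e+00,
        1.10317388e-02, -1.98970829e-04]), 'tcp_pos': array([0.20985229, 0.58808419, 0.22143836]), 'ee_rot': array([[ 9.41743675e-01, -3.36330792e-01, -6.70602918e-04],
       [-3.36331453e-01, -9.41741352e-01, -2.09301039e-03],
       [ 7.24093454e-05,  2.19662415e-03, -9.99997585e-01]]), 'wrist_force': array([-0.86425905, -0.26018868,  0.07308395]), 'moment': array([0.00926025, 0.07928513, 0.01673388]), 'gripper_width': 0.9957702688862611}
side [[0.53, 0.636, -0.561, -0.052], [-0.848, 0.402, -0.345, -0.166], [0.006, 0.658, 0.753, 0.82], [0.0, 0.0, 0.0, 1.0]] [[502.4, 0.0, 314.7], [0.0, 502.4, 243.4], [0.0, 0.0, 1.0]] [-0.09707831  0.          0.          0.          0.        ]
side bush_centre 0.85 [391.1 320.6]
side bush_centre 0.28 [386.
[... 215 characters left out ...]
centre 0.67 [225.6 219.9]
top [[0.01, 0.998, -0.057, 0.423], [-1.0, 0.011, 0.013, 0.142], [0.013, 0.057, 0.998, 0.97], [0.0, 0.0, 0.0, 1.0]] [[534.6, 0.0, 320.3], [0.0, 534.6, 243.6], [0.0, 0.0, 1.0]] [0.00781486 0.         0.         0.         0.        ]
top bush_centre 0.88 [411.4 269.1]
top v_rest 0.66 [405.2 268.6]
top cradle_seat 0.76 [297.5 257. ]
top hone 0.72 [241.3 265.2]
top lever_knob 0.58 [165.5 294.1]
top gate_centre 0.55 [409.6 269.8]
wrist [[-0.336, 0.912, 0.237, 0.274], [-0.942, -0.325, -0.084, 0.566], [0.001, -0.252, 0.968, 0.385], [0.0, 0.0, 0.0, 1.0]] [[376.3, 0.0, 320.2], [0.0, 376.3, 240.4], [0.0, 0.0, 1.0]] [0.02111644 0.         0.         0.         0.        ]
1.05
```

View pics/top0.png

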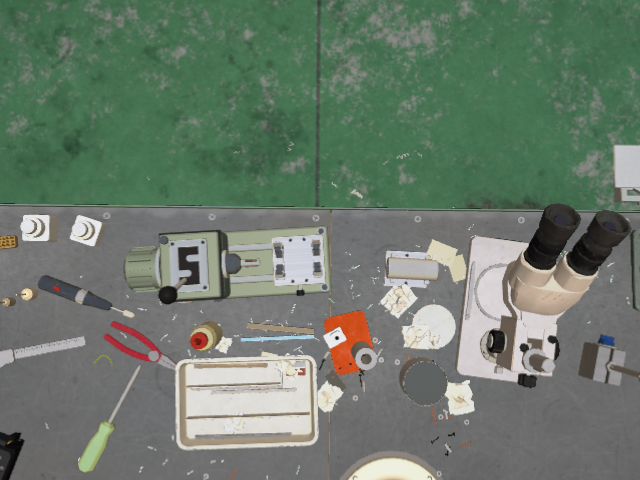

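View pics/side0.png

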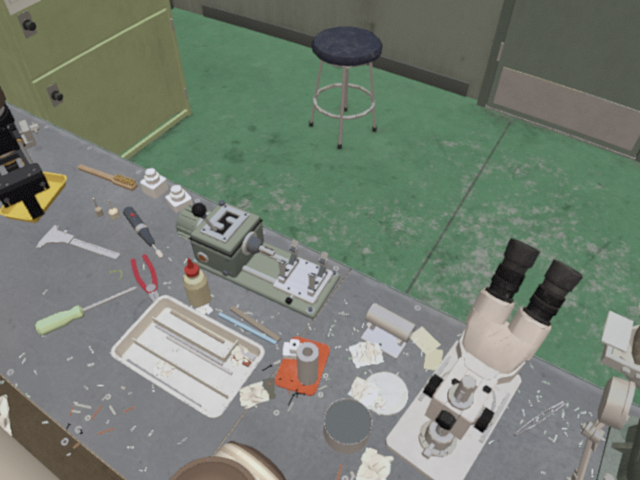

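```bash
python3 - <<'E'
from h import *
Ct=get_calibration('top');Cs=get_calibration('side')
def tri(a,b):
    o1,v1=ray('top',a,Ct);o2,v2=ray('side',b,Cs)
    t=np.linalg.lstsq(np.c_[v1,-v2],o2-o1,rcond=None)[0]
    p,q=o1+v1*t[0],o2+v2*t[1];return np.round((p+q)/2,4),np.linalg.norm(p-q)
print('bush',atz('top',(411.4,269.1),.052),atz('side',(391.1,320.6),.052),tri((411.4,269.1),(391.1,320.6)))
print('rest',atz('top',(405.2,268.6),.0),atz('side',(388,333.2),.0))
print('seat',atz('top',(297.5,257),.07),atz('side',(304.5,264.1),.07))
print('hone',atz('top',(241.3,265.2),0),atz('side',(259.9,268.3),0))
print('knob',tri((165.5,294.1),(198.9,210.7)))
print('gate',atz('side',(225.6,219.9),.104))
E
```

```text
bush [ 0.43290414 -0.02659231  0.052     ] [ 0.43707724 -0.02790085  0.052     ] (array([ 0.4337, -0.0273,  0.0559]), np.float64(0.003187243777246667))
rest [ 0.43427375 -0.02488483  0.        ] [ 0.44194354 -0.02607667  0.        ]
seat [0.45111054 0.16877042 0.07      ] [0.45171769 0.16641653 0.07      ]
hone [0.43744116 0.27224522 0.        ] [0.43976526 0.26980287 0.        ]
knob (array([0.3916, 0.3617, 0.1615]), np.float64(0.003518501982593247))
gate [0.43975222 0.3439129  0.104     ]
```

```bash
python3 -m inch '[{"fingers":8.7,"delta_pos":[0,0,-4],"spin":0},{"fingers":8.7,"delta_pos":[10,9,-5],"spin":15},{"fingers":8.7,"delta_pos":[18,16,-5],"spin":40},{"fingers":8.7,"delta_pos":[18,16,-5],"spin":40},{"fingers":8.7,"delta_pos":[36.7,31.5,-5],"spin":70},{"fingers":8.7,"delta_pos":[36.7,31.5,-5],"spin":70},{"fingers":8.7,"delta_pos":[36.7,31.5,-5],"spin":70},{"fingers":8.7,"delta_pos":[36.7,31.5,-5],"spin":70},{"fingers":8.7,"delta_pos":[36.7,31.5,-5],"spin":70},{"fingers":8.7,"delta_pos":[36.7,31.5,-5],"spin":70},{"fingers":8.7,"delta_pos":[36.7,31.5,-5],"spin":70},{"fingers":8.7,"delta_pos":[36.7,31.5,-5],"spin":70},{"fingers":8.7,"delta_pos":[36.7,31.5,-5],"spin":70},{"fingers":8.7,"delta_pos":[36.7,31.5,-5],"spin":70},{"fingers":8.7,"delta_pos":[36.7,31.5,-5],"spin":70}]'
python3 - <<'E'
from h import *
C=get_calibration('wrist');snap('wrist','wseat.png');print(sense()['tcp_pos'])
for n,z in [('cradle_seat',.07),('hone',0),('lever_knob',.165),('gate_centre',.104)]:
    for r in spot_point('wrist',n)[:2]:
        p=np.array(r['location'])*[640,480];print(n,round(r['conf'],2),np.round(p,1),atz('wrist',p,z,C))
np.save('Cseat.npy',C,allow_pickle=True)
E
```

```text
time_s: 2.55
tcp_pos: [0.4495, 0.1695, 0.2726]
ee_rot: [[0.008, -1.0, 0.0], [-1.0, -0.008, 0.0], [-0.0, -0.0, -1.0]]
wrist_force: [0.3, 0.0, 0.5]
gripper_width: 0.997
[0.44944353 0.16950839 0.27258862]
cradle_seat 0.85 [323.1 212.5] [0.44563561 0.16816256 0.07      ]
hone 0.78 [325.6 283.4] [0.44093247 0.26926543 0.        ]
gate_centre 0.21 [321.4 213.3] [0.44743255 0.16273408 0.104     ]
```

View pics/wseat.png

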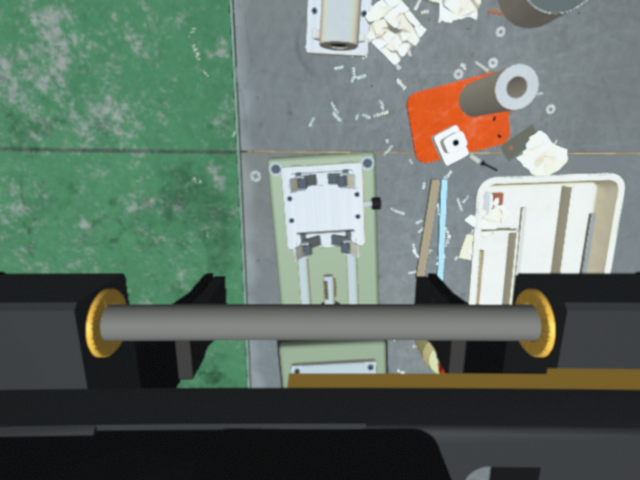

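```bash
python3 - <<'E'
import cv2
im=cv2.imread('pics/wseat.png')
cv2.imwrite('pics/wseat_c.png',cv2.resize(im[145:320,255:395],None,fx=4.2,fy=3.4286*1.0,interpolation=cv2.INTER_CUBIC) if 0 else cv2.resize(im[145:295,250:400],None,fx=4,fy=4,interpolation=cv2.INTER_CUBIC))
E
```

```text
(no output)
```

View pics/wseat_c.png

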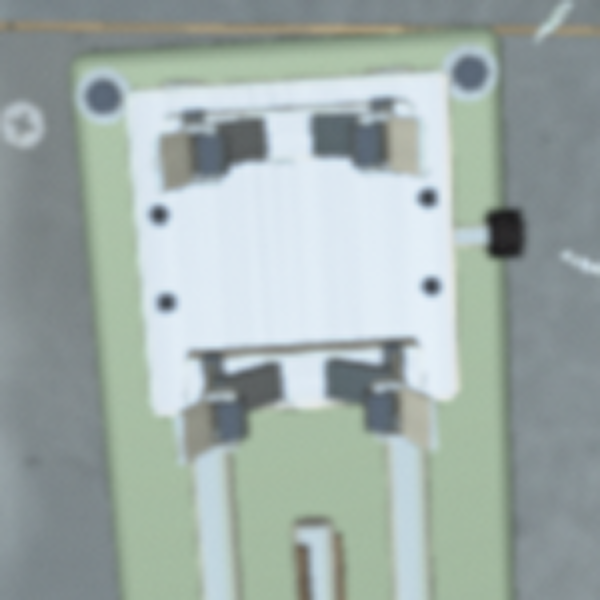

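```bash
python3 - <<'E'
from h import *
C=np.load('Cseat.npy',allow_pickle=True).item()
for z in (.06,.07,.085,.098):
    a=atz('w',(322.5,181),z,C);b=atz('w',(326.5,247.5),z,C);print(z,a[:2],b[:2],(a+b)[:2]/2,np.linalg.norm(a-b),np.degrees(np.arctan2(*(b-a)[:2])))
# base edges: left edge crop (75,65)-(122,590); right edge (497,40)-(510,590)
for z in (.0,.012,.02,.03):
    P=[atz('w',(250+u/4,145+v/4),z,C) for u,v in [(75,65),(120,590),(497,40),(510,590)]]
    print(z,[np.degrees(np.arctan2(*(P[i+1]-P[i])[:2])).round(2) for i in (0,2)], np.round([p[:2] for p in P],4).tolist(),(P[0]-P[2])[:2])
Ct=get_calibration('top');
for z in(.1,): print(atz('top',(300,236),.098,Ct))
# bush ends rough from top0
E
python3 -m inch '[{"fingers":8.7,"delta_pos":[5,0.4,0],"spin":0},{"fingers":8.7,"delta_pos":[10,0.8,0],"spin":0},{"fingers":8.7,"delta_pos":[15,1.2,0],"spin":0},{"fingers":8.7,"delta_pos":[19.6,1.5,2],"spin":0},{"fingers":8.7,"delta_pos":[19.6,1.5,4],"spin":0},{"fingers":8.7,"delta_pos":[19.6,1.5,4],"spin":0},{"fingers":8.7,"delta_pos":[19.6,1.5,4],"spin":0}]'
python3 - <<'E'
from h import *
C=get_calibration('wrist');snap('wrist','wbush.png');print(sense()['tcp_pos'])
for n,z in [('bush_centre',.052),('v_rest',0)]:
    for r in spot_point('wrist',n)[:2]:
        p=np.array(r['location'])*[640,480];print(n,round(r['conf'],2),np.round(p,1),atz('wrist',p,z,C))
np.save('Cbush.npy',C,allow_pickle=True)
im=cv2.imread('pics/wbush.png')
cv2.imwrite('pics/wbush_c.png',cv2.resize(im[120:320,210:430],None,fx=3,fy=3,interpolation=cv2.INTER_CUBIC))
E
```

```text
0.06 [0.44642717 0.13844182] [0.44162352 0.20664979] [0.44402535 0.17254581] 0.06837691003961156 -4.028486411069209
0.07 [0.44649777 0.13746573] [0.44182222 0.20385487] [0.44415999 0.1706603 ] 0.0665535699845744 -4.028486411069186
0.085 [0.44660367 0.1360016 ] [0.44212026 0.19966248] [0.44436196 0.16783204] 0.06381855990201862 -4.028486411069202
0.098 [0.44669544 0.13473269] [0.44237856 0.19602908] [0.444537   0.16538088] 0.061448217830470254 -4.028486411069184
0.0 [np.float64(-3.5), np.float64(-3.93)] [[0.507, 0.1227], [0.4973, 0.2817], [0.388, 0.1148], [0.3766, 0.2807]] [0.11899379 0.00785401]
0.012 [np.float64(-3.5), np.float64(-3.93)] [[0.5054, 0.1221], [0.4959, 0.2767], [0.3897, 0.1145], [0.3786, 0.2758]] [0.11571127 0.00763735]
0.02 [np.float64(-3.5), np.float64(-3.93)] [[0.5043, 0.1217], [0.4951, 0.2734], [0.3908, 0.1142], [0.3799, 0.2725]] [0.11352292 0.00749292]
0.03 [np.float64(-3.5), np.float64(-3.93)] [[0.503, 0.1212], [0.494, 0.2693], [0.3922, 0.1139], [0.3816, 0.2684]] [0.11078749 0.00731237]
[0.48458423 0.16428728 0.098     ]
time_s: 3.5
tcp_pos: [0.4364, -0.0273, 0.233]
ee_rot: [[0.007, -1.0, 0.0], [-1.0, -0.007, -0.001], [0.001, -0.0, -1.0]]
wrist_force: [0.8, 0.6, -0.2]
gripper_width: 1.0
[ 0.4369     -0.02684028  0.2335302 ]
bush_centre 0.94 [325.7 218.4] [ 0.430386   -0.02712712  0.052     ]
```

View pics/wbush_c.png

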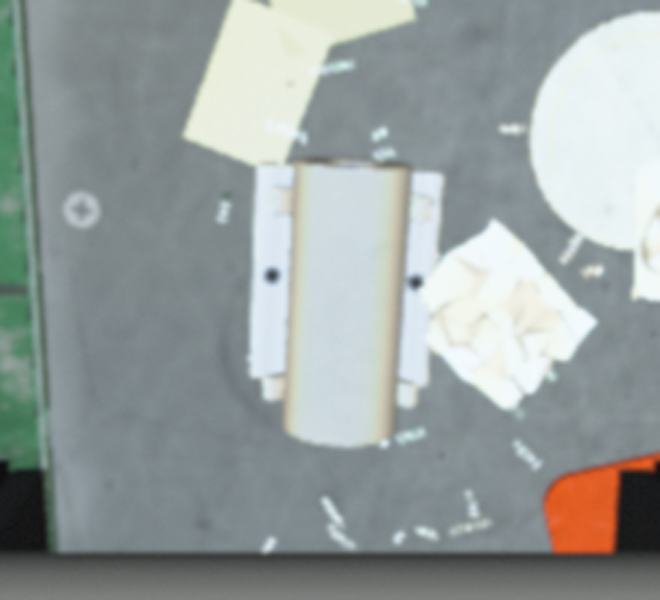

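```bash
python3 - <<'E'
from h import *
C=np.load('Cbush.npy',allow_pickle=True).item()
f=lambda u,v:(210+u/3,120+v/3)
for z in (.052,.06,.07):
    a=atz('w',f(352.5,165),z,C);b=atz('w',f(338.5,435),z,C)
    print(z,a[:2],b[:2],(a+b)[:2]/2,np.linalg.norm(a-b),np.degrees(np.arctan2(*(b-a)[:2])))
    w=np.linalg.norm(atz('w',f(290.5,300),z,C)-atz('w',f(400,300),z,C));print('w',w)
s=sense();print(s['tcp_pos'],s['ee_rot'].round(4).tolist())
E
```

```text
0.052 [ 0.42919209 -0.06694204] [0.43264008 0.01835794] [ 0.43091608 -0.02429205] 0.08536963350328275 2.3147469501887974
w 0.033930553086483434
0.06 [ 0.42934961 -0.06759191] [0.43271729 0.01572141] [ 0.43103345 -0.02593525] 0.08338135480954977 2.3147469501887885
w 0.03314030258405116
0.07 [ 0.42954651 -0.06840425] [0.43281382 0.01242574] [ 0.43118016 -0.02798925] 0.08089600644238355 2.314746950188795
w 0.03215248945601078
[ 0.43697968 -0.02647831  0.2336739 ] [[0.0083, -1.0, 0.0022], [-1.0, -0.0083, 0.0003], [-0.0003, -0.0022, -1.0]]
```

```bash
python3 -m inch '[{"fingers":8.7,"delta_pos":[0,0.45,4],"spin":2.8},{"fingers":8.7,"delta_pos":[0,0.45,8],"spin":2.8},{"fingers":8.7,"delta_pos":[0,0.45,12],"spin":2.8},{"fingers":8.7,"delta_pos":[0,0.45,15],"spin":2.8},{"fingers":8.7,"delta_pos":[0,0.45,17.5],"spin":2.8},{"fingers":8.7,"delta_pos":[0,0.45,19],"spin":2.8},{"fingers":8.7,"delta_pos":[0,0.45,20],"spin":2.8},{"fingers":8.7,"delta_pos":[0,0.45,20],"spin":2.8},{"fingers":5,"delta_pos":[0,0.45,20],"spin":2.8},{"fingers":4.2,"delta_pos":[0,0.45,20],"spin":2.8},{"fingers":4.2,"delta_pos":[0,0.45,20],"spin":2.8},{"fingers":4.2,"delta_pos":[0,0.45,20],"spin":2.8}]'
python3 - <<'E'
from h import *
snap('wrist','wg.png');print(sense()['tcp_pos'],sense()['gripper_width'],sense()['wrist_force'])
E
```

```text
time_s: 4.85
tcp_pos: [0.4319, -0.0274, 0.0332]
ee_rot: [[-0.043, -0.999, 0.002], [-0.999, 0.043, 0.0], [-0.001, -0.001, -1.0]]
wrist_force: [-0.1, 0.2, 0.0]
gripper_width: 0.723
[ 0.43181902 -0.02747412  0.03303328] 0.6762059267752287 [ 0.71090971 -0.33468242  0.00470152]
```

View pics/wg.png

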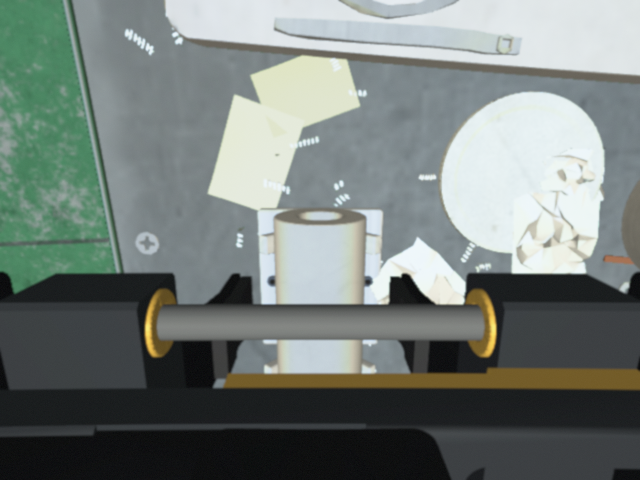

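```bash
python3 -m inch '[{"fingers":3.8,"delta_pos":[0,0,0],"spin":0},{"fingers":3.8,"delta_pos":[0,0,0],"spin":0},{"fingers":3.8,"delta_pos":[0,0,0],"spin":0},{"fingers":3.8,"delta_pos":[0,0,0],"spin":0},{"fingers":3.8,"delta_pos":[0,0,0],"spin":0},{"fingers":3.8,"delta_pos":[0,0,0],"spin":0}]'; python3 -m inch '[{"fingers":3.3,"delta_pos":[0,0,0],"spin":0},{"fingers":3.3,"delta_pos":[0,0,0],"spin":0},{"fingers":3.3,"delta_pos":[0,0,0],"spin":0}]'
```

```text
time_s: 5.5
tcp_pos: [0.4315, -0.0275, 0.0325]
ee_rot: [[-0.043, -0.999, -0.0], [-0.999, 0.043, -0.0], [0.0, 0.0, -1.0]]
wrist_force: [0.3, 0.3, -0.1]
gripper_width: 0.439
time_s: 5.8
tcp_pos: [0.4322, -0.0274, 0.0326]
ee_rot: [[-0.042, -0.999, 0.001], [-0.999, 0.042, 0.0], [-0.0, -0.001, -1.0]]
wrist_force: [2.6, -1.0, -2.3]
gripper_width: 0.406
```

```bash
python3 -m inch '[{"fingers":2.5,"delta_pos":[0,0,-1],"spin":0},{"fingers":2.5,"delta_pos":[0,0,-4],"spin":0},{"fingers":2.5,"delta_pos":[0,0,-8],"spin":0},{"fingers":2.5,"delta_pos":[0,0,-12],"spin":0},{"fingers":2.5,"delta_pos":[-3,0,-15],"spin":-1},{"fingers":2.5,"delta_pos":[-7,-0.2,-15],"spin":-3},{"fingers":2.5,"delta_pos":[-11,-0.3,-15],"spin":-5},{"fingers":2.5,"delta_pos":[-15,-0.44,-15],"spin":-6.2},{"fingers":2.5,"delta_pos":[-18,-0.44,-15],"spin":-6.2},{"fingers":2.5,"delta_pos":[-19.7,-0.44,-15],"spin":-6.2},{"fingers":2.5,"delta_pos":[-19.7,-0.44,-15],"spin":-6.2},{"fingers":2.5,"delta_pos":[-19.7,-0.44,-15],"spin":-6.2},{"fingers":2.5,"delta_pos":[-19.7,-0.44,-15],"spin":-6.2}]'
python3 - <<'E'
from h import *
C=get_calibration('wrist');snap('wrist','wh.png');s=sense();print(s['tcp_pos'],s['ee_rot'].round(3).tolist(),s['gripper_width'],s['wrist_force'])
im=cv2.imread('pics/wh.png');np.save('Ch.npy',C,allow_pickle=True)
cv2.imwrite('pics/wh_c.png',cv2.resize(im[120:320,220:420],None,fx=3,fy=3,interpolation=cv2.INTER_CUBIC))
E
```

```text
time_s: 7.1
tcp_pos: [0.4434, 0.1678, 0.1821]
ee_rot: [[0.064, -0.998, -0.002], [-0.998, -0.064, -0.001], [0.001, 0.002, -1.0]]
wrist_force: [0.4, -0.3, -6.2]
gripper_width: 0.411
[0.44367368 0.16780448 0.18225634] [[0.064, -0.998, -0.001], [-0.998, -0.064, -0.001], [0.001, 0.001, -1.0]] 0.40306312564548513 [-0.41677517 -0.86989416 -6.61747566]
```

View pics/wh_c.png

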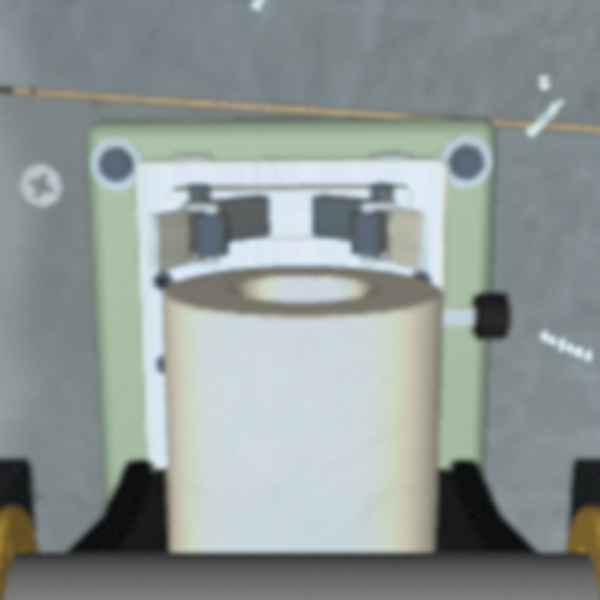

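```bash
python3 - <<'E'
from h import *
C=np.load('Ch.npy',allow_pickle=True).item()
f=lambda u,v:(220+u/3,120+v/3)
# far station mid (fingers) ; bolts on base ; plate corners
print('st',[atz('w',f(289.5,222),z,C)[:2].round(4) for z in(.07,.085)])
print('bolts mid z.03',atz('w',f(291.5,161),.025,C)[:2])
print('bolts dir',np.degrees(np.arctan2(*(atz('w',f(467,161),.025,C)-atz('w',f(117,163),.025,C))[1::-1])))
print('plate top mid',atz('w',f(291,162),.04,C)[:2])
# fingers rollers inward edges
print('bush end mid',atz('w',f(303,285),.2,C)[:2], 'bush lower',atz('w',f(302,545),.219,C)[:2])
C0=np.load('Cseat.npy',allow_pickle=True).item()
g=lambda u,v:(250+u/4,145+v/4)
print('0: bolts mid',atz('w',g((103+470)/2,(97+73)/2),.025,C0)[:2],'plate top mid',atz('w',g(287,90),.04,C0)[:2])
for cam,c in [('top',None)]:
    Ct=get_calibration(cam)
    for n in['cradle_seat']:pass
E
```

```text
st [array([0.447 , 0.1364]), array([0.447 , 0.1345])]
bolts mid z.03 [0.44743341 0.12529573]
bolts dir -175.9845894337766
plate top mid [0.4475412  0.12440241]
bush end mid [0.44484711 0.12748983] bush lower [0.44322441 0.15551492]
0: bolts mid [0.44726931 0.12622199] plate top mid [0.44719478 0.12659428]
```

```bash
python3 -m inch '[{"fingers":2.5,"delta_pos":[0,-0.22,1],"spin":-0.4},{"fingers":2.5,"delta_pos":[0,-0.22,3],"spin":-0.4},{"fingers":2.5,"delta_pos":[0,-0.22,5],"spin":-0.4},{"fingers":2.5,"delta_pos":[0,-0.22,7],"spin":-0.4},{"fingers":2.5,"delta_pos":[0,-0.22,8.5],"spin":-0.4},{"fingers":2.5,"delta_pos":[0,-0.22,9.5],"spin":-0.4},{"fingers":2.5,"delta_pos":[0,-0.22,9.5],"spin":-0.4},{"fingers":2.5,"delta_pos":[0,-0.22,9.5],"spin":-0.4}]'
python3 - <<'E'
from h import *
C=get_calibration('wrist');snap('wrist','wh2.png');snap('side','sh2.png');s=sense();print(s['tcp_pos'],s['gripper_width'],s['wrist_force'],s['moment'])
im=cv2.imread('pics/wh2.png');np.save('Ch.npy',C,allow_pickle=True)
a=cv2.resize(im[150:320,240:400],(480,510),interpolation=cv2.INTER_CUBIC)
im=cv2.imread('pics/sh2.png')
b=cv2.resize(im[180:350,220:380],(310,330),interpolation=cv2.INTER_CUBIC);b=np.vstack([b,np.zeros((180,310,3),np.uint8)])
cv2.imwrite('pics/wh2_c.png',np.hstack([a,b]))
E
```

```text
time_s: 7.95
tcp_pos: [0.447, 0.1692, 0.0878]
ee_rot: [[0.072, -0.997, 0.001], [-0.997, -0.072, 0.0], [-0.0, -0.001, -1.0]]
wrist_force: [0.2, 0.6, -6.8]
gripper_width: 0.404
[0.44727069 0.16965069 0.08840426] 0.4054897312543915 [ 0.46441834  0.39876132 -6.41050248] [ 0.0889669  -0.00602781 -0.0053516 ]
```

View pics/wh2_c.png

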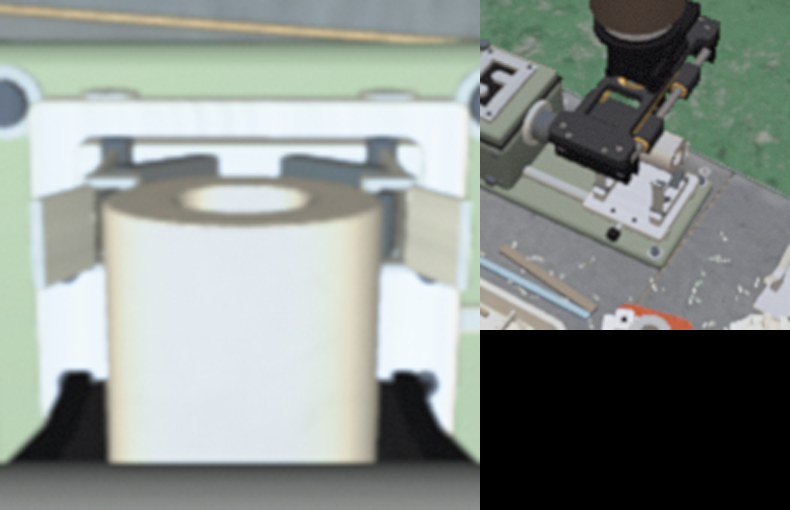

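```bash
python3 -m inch '[{"fingers":2.5,"delta_pos":[0,0.07,0.3],"spin":0},{"fingers":2.5,"delta_pos":[0,0.07,0.8],"spin":0},{"fingers":2.5,"delta_pos":[0,0.07,1.2],"spin":0},{"fingers":2.5,"delta_pos":[0,0.07,1.5],"spin":0},{"fingers":2.5,"delta_pos":[0,0.07,1.8],"spin":0},{"fingers":2.5,"delta_pos":[0,0.07,1.8],"spin":0}]'
```

```text
time_s: 8.65
tcp_pos: [0.4466, 0.1698, 0.0712]
ee_rot: [[0.074, -0.997, 0.002], [-0.997, -0.074, 0.001], [-0.001, -0.002, -1.0]]
wrist_force: [-3.3, -0.1, 4.3]
gripper_width: 0.406
```

```bash
python3 -m inch '[{"fingers":2.5,"delta_pos":[0,0,0.3],"spin":0},{"fingers":2.5,"delta_pos":[0,0,0.5],"spin":0},{"fingers":2.5,"delta_pos":[0,0,0.7],"spin":0}]'
```

```text
time_s: 8.95
tcp_pos: [0.4469, 0.17, 0.0656]
ee_rot: [[0.074, -0.997, 0.003], [-0.997, -0.074, 0.001], [-0.001, -0.003, -1.0]]
wrist_force: [-6.3, -0.7, 15.2]
gripper_width: 0.408
```

```bash
python3 -m inch '[{"fingers":2.5,"delta_pos":[0,0.1,0],"spin":0},{"fingers":2.5,"delta_pos":[0,0.1,0.2],"spin":0},{"fingers":2.5,"delta_pos":[0,0.1,0.4],"spin":0},{"fingers":2.5,"delta_pos":[0,0.1,0.4],"spin":0}]'
```

```text
time_s: 9.35
tcp_pos: [0.4458, 0.17, 0.0591]
ee_rot: [[0.073, -0.997, 0.003], [-0.997, -0.073, 0.002], [-0.002, -0.003, -1.0]]
wrist_force: [1.1, 0.9, -3.1]
gripper_width: 0.403
```

```bash
python3 -m inch '[{"fingers":2.5,"delta_pos":[0,0,0.3],"spin":0},{"fingers":2.5,"delta_pos":[0,0,0.6],"spin":0},{"fingers":2.5,"delta_pos":[0,0,0.75],"spin":0},{"fingers":2.5,"delta_pos":[0,0,0.75],"spin":0}]'
python3 - <<'E'
from h import *
snap('wrist','wp.png');s=sense();print(s['tcp_pos'],s['gripper_width'],s['wrist_force'])
im=cv2.imread('pics/wp.png')
cv2.imwrite('pics/wp_c.png',cv2.resize(im[150:320,240:400],(480,510),interpolation=cv2.INTER_CUBIC))
E
```

```text
time_s: 9.75
tcp_pos: [0.4457, 0.1694, 0.0508]
ee_rot: [[0.073, -0.997, 0.001], [-0.997, -0.073, 0.0], [-0.0, -0.001, -1.0]]
wrist_force: [5.4, -0.8, -6.2]
gripper_width: 0.401
[0.44567225 0.16939972 0.05082497] 0.4092550939174795 [ 4.54344689 -1.02837676 -6.60461666]
```

View pics/wp_c.png

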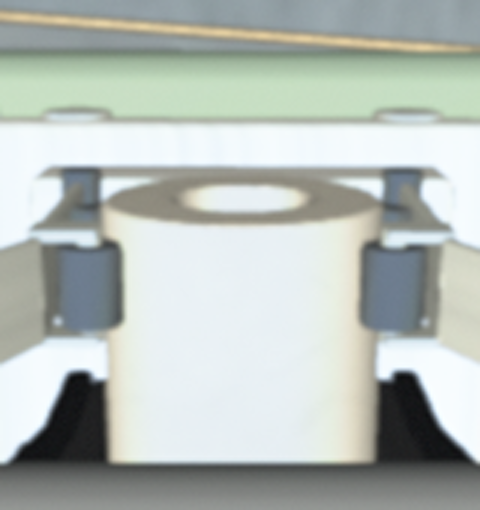

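```bash
python3 -m inch '[{"fingers":2.5,"delta_pos":[0,-0.05,0.1],"spin":0},{"fingers":2.5,"delta_pos":[0,-0.05,0.25],"spin":0},{"fingers":2.5,"delta_pos":[0,-0.05,0.25],"spin":0}]'
```

```text
time_s: 10.1
tcp_pos: [0.4459, 0.1694, 0.0504]
ee_rot: [[0.073, -0.997, 0.001], [-0.997, -0.073, 0.0], [-0.0, -0.001, -1.0]]
wrist_force: [-2.2, -0.8, 10.6]
gripper_width: 0.403
```

```bash
python3 -m inch '[{"fingers":2.5,"delta_pos":[0,0,0.15],"spin":0},{"fingers":2.5,"delta_pos":[0,0,0.15],"spin":0}]'; python3 -m inch '[{"fingers":2.5,"delta_pos":[0,0,-0.2],"spin":0},{"fingers":6.0,"delta_pos":[0,0,-0.2],"spin":0},{"fingers":6.0,"delta_pos":[0,0,-0.2],"spin":0},{"fingers":6.0,"delta_pos":[0,0,-0.2],"spin":0},{"fingers":6.0,"delta_pos":[0,0,-0.2],"spin":0}]'
```

```text
time_s: 10.3
tcp_pos: [0.4459, 0.1694, 0.0503]
ee_rot: [[0.074, -0.997, 0.002], [-0.997, -0.074, 0.0], [-0.0, -0.002, -1.0]]
wrist_force: [-5.8, -1.8, 22.9]
gripper_width: 0.408
time_s: 10.8
tcp_pos: [0.4448, 0.1689, 0.0486]
ee_rot: [[0.072, -0.997, -0.001], [-0.997, -0.072, -0.001], [0.001, 0.001, -1.0]]
wrist_force: [1.4, -0.2, 0.0]
gripper_width: 0.654
```

```bash
python3 -m inch '[{"fingers":7.5,"delta_pos":[0,0,-2],"spin":0},{"fingers":8.0,"delta_pos":[0,0,-6],"spin":0},{"fingers":8.0,"delta_pos":[0,0,-10],"spin":0},{"fingers":8.0,"delta_pos":[0,0,-15],"spin":0},{"fingers":8.0,"delta_pos":[0,0,-20],"spin":0},{"fingers":8.0,"delta_pos":[-4,0.4,-25],"spin":0},{"fingers":8.0,"delta_pos":[-8.5,0.8,-25],"spin":0},{"fingers":8.0,"delta_pos":[-13,1.2,-25],"spin":0},{"fingers":8.0,"delta_pos":[-17.3,1.2,-25],"spin":0},{"fingers":8.0,"delta_pos":[-17.3,1.2,-25],"spin":0},{"fingers":8.0,"delta_pos":[-17.3,1.2,-25],"spin":0},{"fingers":8.0,"delta_pos":[-17.3,1.2,-25],"spin":0}]'
python3 - <<'E'
from h import *
C=get_calibration('wrist');snap('wrist','wk.png');s=sense();print(s['tcp_pos'],s['gripper_width'],s['wrist_force'])
for n,z in [('lever_knob',.165),('gate_centre',.104),('cradle_seat',.07),('bush_centre',.07)]:
    for r in spot_point('wrist',n)[:2]:
        p=np.array(r['location'])*[640,480];print(n,round(r['conf'],2),np.round(p,1),atz('wrist',p,z,C))
np.save('Ck.npy',C,allow_pickle=True)
snap('top','tk.png');snap('side','sk.png')
for c in('side','top'):
  for n in('lever_knob','gate_centre','bush_centre','cradle_seat'):
    for r in spot_point(c,n)[:2]:
        p=np.array(r['location'])*[640,480];print(c,n,round(r['conf'],2),np.round(p,1))
E
```

```text
time_s: 12.0
tcp_pos: [0.4206, 0.3401, 0.2986]
ee_rot: [[0.072, -0.997, -0.001], [-0.997, -0.072, -0.001], [0.001, 0.001, -1.0]]
wrist_force: [-0.9, 0.1, 0.6]
gripper_width: 0.918
[0.42083676 0.33981916 0.29894251] 0.9204049191327865 [ 0.05487792  0.67118358 -0.67372363]
lever_knob 0.91 [357.6 256.4] [0.38729128 0.36037271 0.165     ]
gate_centre 0.65 [308.  218.2] [0.43105561 0.34351479 0.104     ]
bush_centre 0.77 [305.4  31.4] [0.44541091 0.17350951 0.07      ]
side lever_knob 0.72 [200.1 212.8]
side gate_centre 0.86 [225.8 222. ]
side gate_centre 0.34 [299.8 263.6]
side bush_centre 0.95 [302.6 268. ]
side cradle_seat 0.79 [302.5 266.1]
top lever_knob 0.68 [168.3 295.2]
top gate_centre 0.58 [192.1 261.7]
top bush_centre 0.96 [292.7 259.7]
top cradle_seat 0.44 [188.3 265. ]
```

View pics/wk.png

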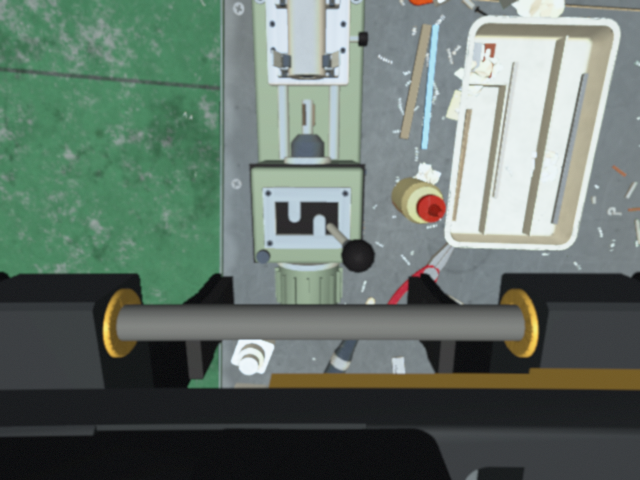

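View pics/sk.png

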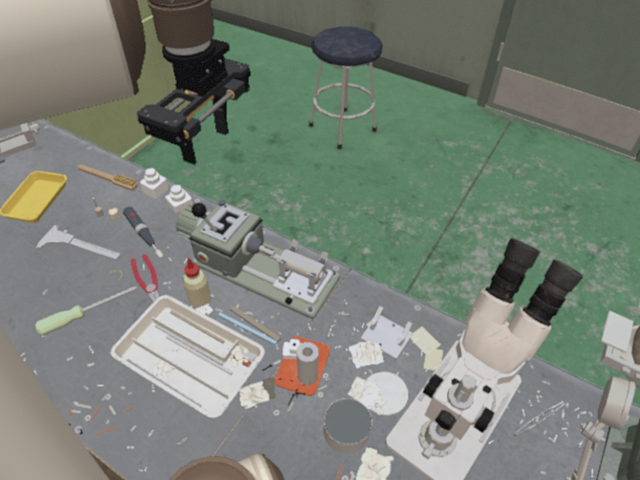

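```bash
python3 - <<'E'
import cv2
im=cv2.imread('pics/wk.png')
cv2.imwrite('pics/wk_c.png',cv2.resize(im[160:280,240:400],None,fx=5,fy=5,interpolation=cv2.INTER_CUBIC))
E
```

```text
(no output)
```

View pics/wk_c.png

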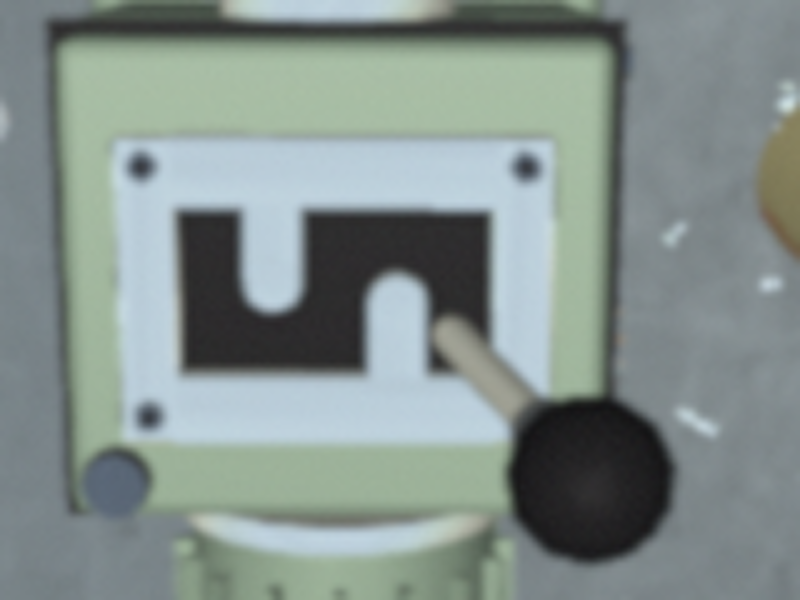

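```bash
python3 -m inch '[{"fingers":7.5,"delta_pos":[-1.2,1.6,0],"spin":0},{"fingers":7.5,"delta_pos":[-2.2,3.1,2],"spin":0},{"fingers":7.5,"delta_pos":[-2.2,3.1,6],"spin":0},{"fingers":7.5,"delta_pos":[-2.2,3.1,10],"spin":0},{"fingers":7.5,"delta_pos":[-2.2,3.1,13],"spin":0},{"fingers":7.5,"delta_pos":[-2.2,3.1,14.5],"spin":0},{"fingers":6.0,"delta_pos":[-2.2,3.1,14.8],"spin":0},{"fingers":5,"delta_pos":[-2.2,3.1,14.8],"spin":0},{"fingers":4.6,"delta_pos":[-2.2,3.1,14.8],"spin":0}]'
python3 - <<'E'
from h import *
snap('wrist','wk2.png');s=sense();print(s['tcp_pos'],s['gripper_width'],s['wrist_force'])
snap('side','sk2.png')
a=cv2.imread('pics/wk2.png')[120:360,160:480];b=cv2.imread('pics/sk2.png')[120:280,120:280]
cv2.imwrite('pics/wk2_c.png',np.hstack([cv2.resize(a,(480,360)),cv2.resize(b,(320,320)).__class__ and cv2.resize(b,(320,360))]))
E
```

```text
time_s: 13.65
tcp_pos: [0.3889, 0.3613, 0.1523]
ee_rot: [[0.073, -0.997, 0.002], [-0.997, -0.073, 0.002], [-0.002, -0.002, -1.0]]
wrist_force: [1.1, 0.5, 0.2]
gripper_width: 0.677
[0.38886678 0.36132183 0.15244367] 0.6278355744442019 [ 0.76205112  1.57060849 -0.47380613]
```

View pics/wk2_c.png

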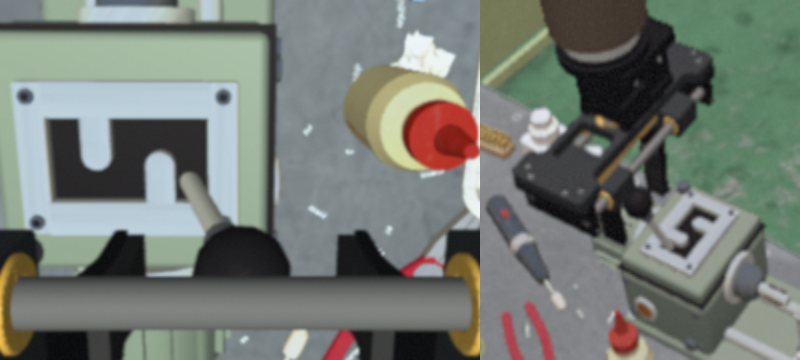

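```bash
python3 -m inch '[{"fingers":3.5,"delta_pos":[0,0,0],"spin":0},{"fingers":3.0,"delta_pos":[0,0,0],"spin":0},{"fingers":2.6,"delta_pos":[0,0,0],"spin":0},{"fingers":2.4,"delta_pos":[0,0,0],"spin":0},{"fingers":2.4,"delta_pos":[0,0,0],"spin":0},{"fingers":2.4,"delta_pos":[0,0,0],"spin":0},{"fingers":2.4,"delta_pos":[0,0,0],"spin":0},{"fingers":2.4,"delta_pos":[0,0,0],"spin":0}]'; python3 -m inch '[{"fingers":2.2,"delta_pos":[0,0,0],"spin":0},{"fingers":2.2,"delta_pos":[0,0,0],"spin":0},{"fingers":2.2,"delta_pos":[0,0,0],"spin":0}]'
```

```text
time_s: 14.55
tcp_pos: [0.3884, 0.3606, 0.1512]
ee_rot: [[0.073, -0.997, 0.0], [-0.997, -0.073, 0.0], [-0.0, -0.0, -1.0]]
wrist_force: [-0.1, 0.2, 2.1]
gripper_width: 0.302
time_s: 14.85
tcp_pos: [0.3884, 0.3606, 0.1512]
ee_rot: [[0.073, -0.997, 0.0], [-0.997, -0.073, 0.0], [-0.0, -0.0, -1.0]]
wrist_force: [-0.1, 0.7, 2.3]
gripper_width: 0.301
```

```bash
python3 - <<'E'
from h import *
Ct=get_calibration('top');Cs=get_calibration('side')
print(atz('top',(292.7,259.7),.07,Ct),atz('side',(302.6,268),.07,Cs))
o1,v1=ray('top',(292.7,259.7),Ct);o2,v2=ray('side',(302.6,268),Cs)
t=np.linalg.lstsq(np.c_[v1,-v2],o2-o1,rcond=None)[0];print(o1+v1*t[0],o2+v2*t[1])
E
python3 -m inch '[{"fingers":2.2,"delta_pos":[0.6,0,0],"spin":0},{"fingers":2.2,"delta_pos":[1.4,0,-0.1],"spin":0},{"fingers":2.2,"delta_pos":[2.2,0,-0.1],"spin":0},{"fingers":2.2,"delta_pos":[3.0,0,-0.05],"spin":0},{"fingers":2.2,"delta_pos":[3.8,0,0],"spin":0},{"fingers":2.2,"delta_pos":[3.8,0,0],"spin":0},{"fingers":2.2,"delta_pos":[3.8,0,0],"spin":0}]'
python3 - <<'E'
from h import *
snap('wrist','wl1.png');s=sense();print(s['tcp_pos'],s['gripper_width'],s['wrist_force'])
cv2.imwrite('pics/wl1_c.png',cv2.resize(cv2.imread('pics/wl1.png')[0:330,120:560],None,fx=1.6,fy=1.6))
E
```

```text
[0.4464863  0.17678235 0.07      ] [0.4417877  0.16432553 0.07      ]
[0.44685799 0.17732124 0.05592749] [0.45114494 0.17059118 0.055783  ]
time_s: 15.55
tcp_pos: [0.391, 0.3217, 0.1509]
ee_rot: [[0.072, -0.997, -0.001], [-0.997, -0.072, -0.001], [0.001, 0.001, -1.0]]
wrist_force: [1.1, -1.0, 1.4]
gripper_width: 0.302
[0.39103203 0.32197021 0.15089231] 0.29979755667068086 [ 0.13535718 -0.42996824  0.71945325]
```

View pics/wl1_c.png

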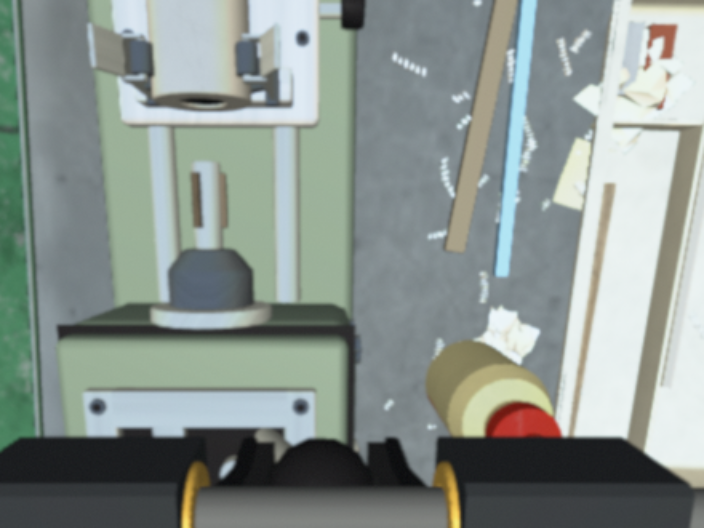

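```bash
python3 - <<'E'
from h import *
C=get_calibration('wrist')
f=lambda u,v:(120+u/1.6,v/1.6)
a=atz('w',f(199,101),.07,C);b=atz('w',f(207,163),.074,C);print(a,b,b-a)
g=lambda u,v:(240+u/5,160+v/5)
E
```

```text
[0.44304639 0.21238974 0.07      ] [0.43889245 0.23406169 0.074     ] [-0.00415394  0.02167195  0.004     ]
```

```bash
python3 -m inch '[{"fingers":2.2,"delta_pos":[0,-0.6,-0.15],"spin":0},{"fingers":2.2,"delta_pos":[0,-1.4,-0.35],"spin":0},{"fingers":2.2,"delta_pos":[0,-2.2,-0.5],"spin":0},{"fingers":2.2,"delta_pos":[0,-3.0,-0.6],"spin":0},{"fingers":2.2,"delta_pos":[0,-3.8,-0.65],"spin":0},{"fingers":2.2,"delta_pos":[0,-4.35,-0.65],"spin":0},{"fingers":2.2,"delta_pos":[0,-4.35,-0.65],"spin":0}]'
```

```text
time_s: 16.3
tcp_pos: [0.4341, 0.3249, 0.1571]
ee_rot: [[0.072, -0.997, -0.003], [-0.997, -0.072, -0.003], [0.002, 0.003, -1.0]]
wrist_force: [-3.8, -2.5, 4.3]
gripper_width: 0.301
```

```bash
python3 -m inch '[{"fingers":2.2,"delta_pos":[-0.6,0,-0.05],"spin":0},{"fingers":2.2,"delta_pos":[-1.4,0,-0.1],"spin":0},{"fingers":2.2,"delta_pos":[-2.2,0,-0.1],"spin":0},{"fingers":2.2,"delta_pos":[-3.0,0,-0.05],"spin":0},{"fingers":2.2,"delta_pos":[-3.8,0,0],"spin":0},{"fingers":2.2,"delta_pos":[-3.8,0,0],"spin":0}]'
```

```text
time_s: 16.9
tcp_pos: [0.4319, 0.3651, 0.1571]
ee_rot: [[0.074, -0.997, 0.001], [-0.997, -0.074, 0.001], [-0.001, -0.001, -1.0]]
wrist_force: [-0.1, 0.1, -1.7]
gripper_width: 0.302
```

```bash
python3 -m inch '[{"fingers":2.2,"delta_pos":[0,-0.6,0],"spin":0},{"fingers":2.2,"delta_pos":[0,-1.4,0.1],"spin":0},{"fingers":2.2,"delta_pos":[0,-2.2,0.2],"spin":0},{"fingers":2.2,"delta_pos":[0,-3.0,0.35],"spin":0},{"fingers":2.2,"delta_pos":[0,-3.8,0.5],"spin":0},{"fingers":2.2,"delta_pos":[0,-4.4,0.65],"spin":0},{"fingers":2.2,"delta_pos":[0,-4.4,0.65],"spin":0}]'
```

```text
time_s: 17.6
tcp_pos: [0.4771, 0.367, 0.1508]
ee_rot: [[0.072, -0.997, 0.002], [-0.997, -0.072, 0.0], [-0.0, -0.002, -1.0]]
wrist_force: [-1.6, -0.3, 1.2]
gripper_width: 0.299
```

```bash
python3 -m inch '[{"fingers":2.2,"delta_pos":[0.6,0,0],"spin":0},{"fingers":2.2,"delta_pos":[1.4,0,-0.1],"spin":0},{"fingers":2.2,"delta_pos":[2.2,0,-0.1],"spin":0},{"fingers":2.2,"delta_pos":[3.0,0,-0.05],"spin":0},{"fingers":2.2,"delta_pos":[3.9,0,0],"spin":0},{"fingers":2.2,"delta_pos":[3.9,0,0],"spin":0},{"fingers":2.2,"delta_pos":[3.9,0,0],"spin":0}]'
python3 - <<'E'
from h import *
snap('side','sl5.png');snap('wrist','wl5.png');s=sense();print(s['tcp_pos'],s['gripper_width'],s['wrist_force'])
a=cv2.imread('pics/wl5.png')[100:340,160:480];b=cv2.imread('pics/sl5.png')[160:300,160:340]
cv2.imwrite('pics/wl5_c.png',np.hstack([cv2.resize(a,(400,300)),cv2.resize(b,(386,300))]))
E
```

```text
time_s: 18.3
tcp_pos: [0.4786, 0.3272, 0.1512]
ee_rot: [[0.072, -0.997, 0.0], [-0.997, -0.072, -0.001], [0.001, -0.0, -1.0]]
wrist_force: [1.3, 0.1, -0.5]
gripper_width: 0.299
[0.47858302 0.32776326 0.15122986] 0.3020578545880372 [0.32134452 0.13875173 0.51250828]
```

View pics/wl5_c.png

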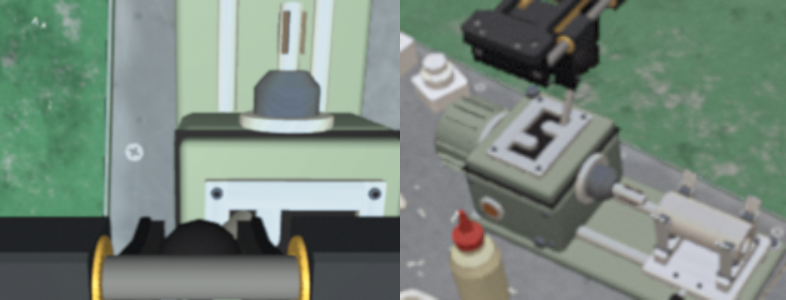

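```bash
python3 -m inch '[{"fingers":3.2,"delta_pos":[0,0,0],"spin":0},{"fingers":4.5,"delta_pos":[0,0,0],"spin":0},{"fingers":6,"delta_pos":[0,0,0],"spin":0},{"fingers":6.5,"delta_pos":[0,0,0],"spin":0},{"fingers":6.5,"delta_pos":[0,0,0],"spin":0},{"fingers":6.5,"delta_pos":[0,0,-1],"spin":0},{"fingers":6.5,"delta_pos":[0,0,-4],"spin":0},{"fingers":6.5,"delta_pos":[0,0,-8],"spin":0},{"fingers":6.5,"delta_pos":[0,0,-12],"spin":0},{"fingers":6.5,"delta_pos":[0,0,-15],"spin":0},{"fingers":6.5,"delta_pos":[0,0,-15],"spin":0},{"fingers":6.5,"delta_pos":[0,0,-15],"spin":0}]'
python3 - <<'E'
from h import *
C=get_calibration('wrist');snap('wrist','wf.png');snap('side','sf.png');s=sense();print(s['tcp_pos'],s['gripper_width'],s['wrist_force'])
for r in spot_point('wrist','lever_knob')[:2]:
    p=np.array(r['location'])*[640,480];k=atz('w',p,.1675,C);print(r['conf'],p,k)
    d=(k-np.array([.432,.3438,.1675]))[:2];xh=np.array([.9976,.0698]);yh=np.array([-.0698,.9976]);x,y=d@xh,d@yh
    print('side',np.arcsin(y/.155),'fore',np.arcsin(x/.155/np.cos(np.arcsin(y/.155))))
a=cv2.imread('pics/wf.png')[0:320,100:500];b=cv2.imread('pics/sf.png')[170:310,160:340]
cv2.imwrite('pics/wf_c.png',np.hstack([cv2.resize(a,(440,352)),cv2.resize(b,(352,352))]))
E
```

```text
time_s: 19.6
tcp_pos: [0.4783, 0.3281, 0.3022]
ee_rot: [[0.072, -0.997, 0.001], [-0.997, -0.072, 0.002], [-0.002, -0.001, -1.0]]
wrist_force: [1.2, -0.3, -0.7]
gripper_width: 0.75
[0.47782547 0.32756472 0.30001582] 0.7445667762261372 [-0.05922002 -0.35584132 -0.44589622]
0.89 [318.912 229.584] [0.47850073 0.32879117 0.1675    ]
side -0.11781142540012599 fore 0.29900315148564943
```

View pics/wf_c.png

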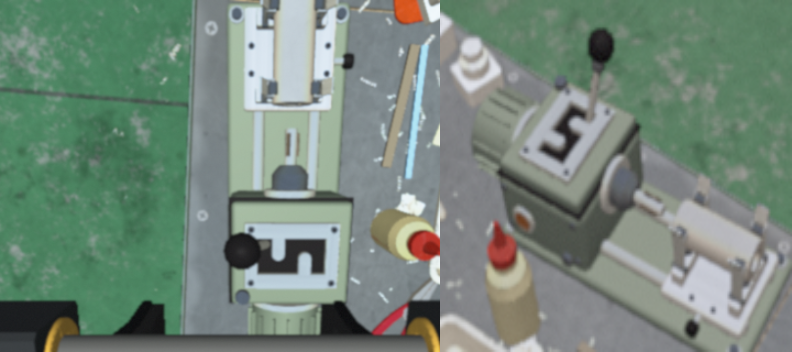

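The lever is in the far lane at its right end (knob at wrist-camera pixel 319, 230). The bush is held between the closed fingers and the robot is clear, so I am handing in.

```bash
python3 -c "
from station import *
print(finish_job())"
```

```text
the job is handed in; nothing more can be done
None
```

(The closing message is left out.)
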